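# Draw the stuck clean-out plug from a pug-mill head with a threaded puller

### The arm

A 6-joint arm with a two-finger parallel gripper is mounted at the origin on the work surface. World frame = base frame: x ahead of the robot, y to its left, z up, the work surface at z = 0. Lengths are in mm, angles in degrees, forces in N, time in s.
With the tool pointing down it reaches from about 300 to 875 mm from the base axis. Payload 4.2 kg.
Tool frame: the origin (TCP) lies at the very end of the fingers, on their centre line; the grasp point (between the pads) lies 19 mm behind it (tcp_to_grasp is the distance from the TCP to the grasp point, in mm); z points along the fingers, y is the line along which they close (so a half turn about z gives the same grasp; the last joint's range is limited). The gripper opens to 85 mm and grips with 20 to 120 N. Pads are 22 mm wide; open, the fingers measure 114 mm over their backs; the gripper's body (76 mm by 85 mm) begins 54 mm behind the grasp point. The pads swing forward as they close: fully open they stand 13 mm farther back than shut.
Start: joints at [-65.604, 18.312, 89.639, -0, 72.044, -1.146], TCP at [247.933, -518.816, 231.338] pointing down, gripper open.
Joint ranges: [-177.97, 177.97], [-48.28, 115.42], [12.27, 149.76], [-77.06, 257.06], [2.81, 150.46], [-146.56, 146.56]. Speed limits (degrees/s): [147.25, 147.25, 180, 180, 180, 180].

### API

Orientations are given as [roll, pitch, yaw] about the fixed x, y, z axes, in that order (R = Rz(yaw) Ry(pitch) Rx(roll)).
In Python, from plant import * gives the robot as it stands.
- The arm moves only by the tool carry_out, never from a script. Its argument "steps" is a list of rows, each an object of numbers: "tx", "ty", "tz": the shift along the tool's x, y, z in mm; "spin": the turn about the tool's z in degrees; "gripper": the opening, from 0 (shut) to 1 (fully open). In form: [{"tx": .., "ty": .., "tz": .., "spin": .., "gripper": ..}, ...]. A call has 1 to 10 rows; each row is the pose to reach, as a shift and turn from the pose commanded when the call began, along the tool's axes at that moment; what a row does not reach only later rows make up. A row lasts 1/8 s, in which the tool goes at most 62.5 mm and 10.7 degrees, less where a joint would pass 70% of its speed; a pose out of reach is approached as far as the arm can. A call with a gripper value outside its range is refused whole. The fingers move at their own pace and stop on an object; "newtons" is the grip in N (left out, the last holds). Time passes only in rows, so rows that repeat a pose let the fingers close. It gives the time, the measured TCP pose, the force, the opening and the grip force at its end, in the units of the state.
- read_state(): the state, without advancing time (a new reading comes with each control period).
- read_camera(name): name is "scene" or "top" or "wrist"; returns the picture (420x560x3 uint8, red, green, blue); there is no depth.
- camera_model(name): a dict with "fx", "fy", "cx", "cy" (pixels), "k1" (the pictures are not rectified: a ray, as slopes to the right and down, at radius r is drawn at 1 + k1 r^2 times it, then the intrinsics apply), "pose" (4x4, takes a point from camera to world coordinates). Camera axes: x right, y up, looking along -z (the intrinsics and any distortion apply to the point x, -y, -z); pixel columns grow to the right and rows downward; lengths in mm; the calibration is good to about 2 mm. A picture is of the moment at which its call begins: read the wrist's pose just before it. camera_model takes no time and is no camera call; for the wrist camera it gives the pose at the moment of the call.
- hand_in(): hands the job in; it is judged then, once.
The state is a dict: "time_s": time; "qpos": joint angles; "joint_vel": joint speeds; "joint_torque": joint torques, N m; "tcp_pos": TCP position; "orientation": TCP orientation; "force": force on the tool from outside, world axes, zero at the start; "ft_torque": the same for the moment, N m; "grip_width": finger opening in mm; "finger_force": force on a finger pad.
Only numpy, scipy, OpenCV 4.12 (cv2) and the standard library are available. Lean on these libraries where they do the work, as an engineer would, in place of code of your own. Each camera call takes 0.05 s, during which the arm holds its last target. There are 200 camera calls.

### The job

The square clean-out plug is stuck in the head of the clay pug mill. Take the T-handled puller rod from its wooden stand, feel its end into the plug's tapped hole without forcing it, screw it clockwise until it is tight with its shoulder down on the plug, and draw the plug straight up out of the head. Set the plug down gently, upright in the white tray with the puller still in it, and let go, leaving everything else where it is.

Things in the scene. Friction and masses are not known exactly. Their poses are not given: they have to be found in the camera images.
- rod: Steel puller rod with wooden T-handle, 140 g, upright in its stand. Origin: on the axis, centre of the underside of its round shoulder (26 mm across, 8 mm thick). Z up to the handle; x along the handle's bar and the thread key. Shank 12 mm thick from 8 to 50 mm. Half a turn makes no difference.
- rod_handle (a point): Middle of the rod's handle bar, 60 mm above the rod's origin. The bar is 80 mm long (rod x), 14 mm wide (y), 20 mm high, with flat sides.
- rod_pin (a point): Centre of the rod's thread key, 9.6 mm below the rod's origin: a square cross key along rod x, 6 x 6 mm, 32 mm over its ends, its two ends the thread lugs, on a 12 mm core whose tapered tip ends 22 mm below the rod's origin.
- plug: Square steel plug, 50 x 50 mm, 46 mm deep, about 300 g, flush in the head. Origin: centre of its top face, z up. Flush in its top is a dark round bush 38 mm across: a 15 mm hole crossed by an 7.6 mm wide slot (the thread starts) in a 4 mm plate. About 1 mm of side play in the bore.
- plug_hole (a point): Centre of the mouth of the plug's hole, at the plug's origin. The slot lies along the plug's x only to within 0.42 rad either way: its angle is unmeasured, to be felt or seen. The key enters within about 0.07 rad of the slot; else it stops on the bush with the shoulder some 12.6 mm above the plug, the tip already held in the hole. In line, the rod goes down until its shoulder rests on the bush.
- plug_thread (a point): On the plug's axis, 7 mm under its top: the thread. With the shoulder down, turn the rod clockwise seen from above: free with 2.6 mm end play at first, less beyond 0.6 rad, tight (shoulder clamped) at about 1.0 to 1.2 rad past the slot, where the moment rises quickly; 0.2 N m is enough. It then holds under pull; the bush does not turn in the plug.
- head: Pug-mill head, fixed: grey casting 130 x 130 mm, 60 mm high, bolt heads in its corners 6 mm proud, a 56 mm thick steel stub on its +x side reaching 115 mm from the centre. Origin: centre of its underside, z up. Square bore in the top 52 mm wide, 46 mm deep; spring plungers in it grip the plug with 8 to 18 N of drag, besides its weight, for its first 35 mm.
- stand: Fixed wooden stand for the rod, 80 x 67 mm, 45 mm high, with a slot 44 mm long (its x) and 17 mm wide in the top; the rod hangs in it by its shoulder, on the top face. Origin: centre of the underside, z up.
- tray: Fixed shallow white parts tray, outside 170 mm (x) x 150 mm (y), 30 mm high, walls 4 mm, floor 4 mm thick. Origin: centre of the underside, z up.
- bowl: Terracotta bowl, 100 mm across, 50 mm high; a bystander. Origin: centre of its underside.
- jar: Blue glaze jar with a white lid, 60 mm across, 75 mm high; a bystander. Origin: centre of its underside.
- spatula: Spatula 200 mm long lying on the bench near the robot; a bystander. Origin: on its underside; x runs from handle to blade.
Things that resemble listed ones, but are neither listed nor needed, are in the scene too. Several things look just like the tray: the one meant starts farthest to the robot's right. What is shaped like the rod but purple is not meant.

How it is judged:
By the outcome, as a careful person would: the job done as asked, in the order asked, and still so for the second after the job is handed in, with the robot touching nothing.
It also fails if it takes over 72 s, if anything falls off the work surface, if the arm or the gripper's body presses on something with over 40 N, if the wrist force passes 120 N, or if a joint passes its speed limit or range.

## Working session

There is one attempt and no reset: what is moved stays moved. The work goes in short steps, Python scripts to look and compute and a tool call to move; the robot and the scene stay as the last step left them, time stands still between calls to the robot, and variables do not carry over. Pictures are saved under pics/ and viewed, at most 10 in all, crops included, and the job is handed in when it is done.

Besides the shell and the picture viewer there is one more tool, called after "Emit:" as name(argument=value, ...), one argument or row to a line, values as JSON. carry_out: Moves the arm, as the interface text tells. Its arguments: {"type":"object","properties":{"steps":{"type":"array"},"newtons":{"type":"number"}},"required":["steps"]}

```bash
mkdir -p pics; cat > h.py <<'E'
from plant import *
import numpy as np, cv2
def snap(n,f,crop=None,scale=1):
    m=camera_model(n); im=np.array(read_camera(n)); np.save('pics/'+f+'.npy',im)
    save(im,f,crop,scale); return m,im
def save(im,f,crop=None,scale=1):
    if crop: im=im[crop[1]:crop[3],crop[0]:crop[2]]
    cv2.imwrite('pics/'+f+'.png',cv2.resize(im[:,:,::-1],None,fx=scale,fy=scale,interpolation=cv2.INTER_CUBIC))
def unproj(m,u,v,z):
    xd=np.array([(u-m['cx'])/m['fx'],(v-m['cy'])/m['fy']]); x=xd.copy()
    for _ in range(20): x=xd/(1+m['k1']*(x@x))
    P=np.array(m['pose']); d=P[:3,:3]@np.array([x[0],-x[1],-1]); o=P[:3,3]
    return o+d*(z-o[2])/d[2]
def proj(m,p):
    P=np.array(m['pose']); c=P[:3,:3].T@(np.array(p)-P[:3,3]); x=np.array([c[0],-c[1]])/-c[2]
    x=x*(1+m['k1']*(x@x)); return x*[m['fx'],m['fy']]+[m['cx'],m['cy']]
E
python3 - <<'E'
from h import *
m,_=snap('top','top0',scale=1.4); m2,_=snap('scene','sc0',scale=1.4)
print(m,m2['pose'],read_state())
E
```

```text
{'fx': 490.7408457238268, 'fy': 490.7408457238268, 'cx': 278.11082824281846, 'cy': 213.66311843332423, 'k1': -0.09319970764279767, 'pose': array([[ 1.53197205e-02,  9.93579085e-01, -1.12097758e-01,
         4.19719507e+02],
       [-9.99243259e-01,  1.92220804e-02,  3.38144994e-02,
         5.84968345e+01],
       [ 3.57521315e-02,  1.11494901e-01,  9.93121680e-01,
         1.10966766e+03],
       [ 0.00000000e+00,  0.00000000e+00,  0.00000000e+00,
         1.00000000e+00]])} [[ 7.73961791e-01 -3.77528977e-01  5.08384714e-01  1.05307095e+03]
 [ 6.33045167e-01  4.41777950e-01 -6.35677637e-01 -5.95304575e+02]
 [ 1.53935715e-02  8.13820689e-01  5.80912148e-01  6.81131594e+02]
 [ 0.00000000e+00  0.00000000e+00  0.00000000e+00  1.00000000e+00]] {'time_s': 0.1, 'qpos': array([-6.56033424e+01,  1.83474069e+01,  8.96974216e+01,  7.87497198e-04,
        7.20447145e+01, -1.14858021e+00]), 'joint_vel': array([-0.14627326, -0.04733404, -0.33513246,  0.04057759, -0.10253994,
        0.00458211]), 'joint_torque': array([ 7.67398378e-04, -4.16408265e+01, -2.34705770e+01, -1.28950001e-05,
        4.86368401e-03, -1.50257586e-05]), 'tcp_pos': array([ 247.76324226, -518.42408802,  230.58557887]), 'orientation': array([-1.79910490e+02, -2.54351643e-03,  2.55449925e+01]), 'force': array([-0.08026091,  0.12085522,  0.23127533]), 'ft_torque': array([-0.00052836,  0.04763077,  0.03432909]), 'finger_force': 0.0, 'grip_width': 85.21183905479455}
```

View pics/top0.png

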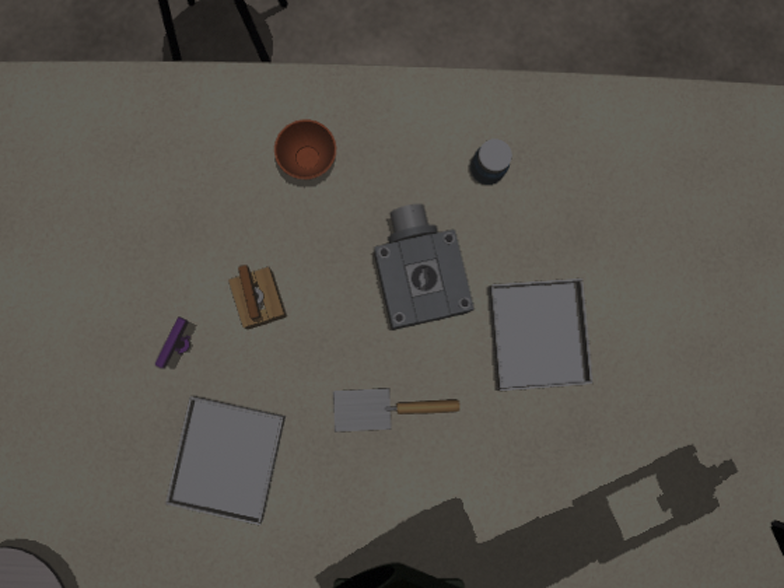

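View pics/sc0.png

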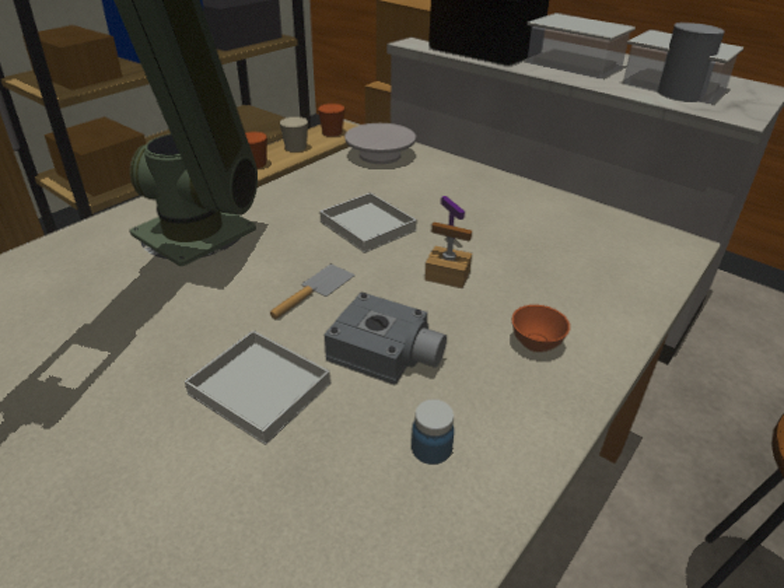

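Top view, in shown pixels (÷1.4 for raw): the trays are at (538,335) and (227,460). Image right is −y, so the tray at (538,335) is farthest to the robot's right and is the one meant. The rod-shaped things are the brown-handled one in the stand at (249,292) and the purple one at (173,343), so the brown one is meant. The head is at (423,278), with the bush in its middle. I'll confirm in an enlarged crop.

```bash
python3 - <<'E'
from h import *
im=np.load('pics/top0.npy'); save(im,'crop1',(100,140,440,290),2.35)
m=camera_model('top')
for n,u,v,z in [('bar a',244,266,115),('bar b',254,318,115),('st1',229,279,45),('st2',268,267,45),('st3',285,315,45),('st4',246,328,45),
 ('plug',424,278,60),('h1',374,246,60),('h2',455,230,60),('h3',472,310,60),('h4',395,328,60),
 ('t1',488,282,30),('t2',580,279,30),('t3',590,381,30),('t4',497,390,30),('jar',494,155,75),('bowl',305,150,50)]:
    print(n,unproj(m,u/1.4,v/1.4,z).round(1))
E
```

```text
bar a [576.6 237.8 115. ]
bar b [500.7 220.4 115. ]
st1 [566.7 273.1  45. ]
st2 [586.8 212.9  45. ]
st3 [512.  183.8  45. ]
st4 [490.6 243.6  45. ]
plug [572.1 -30.4  60. ]
h1 [620.7  47.9  60. ]
h2 [649.  -78.3  60. ]
h3 [ 523.8 -105.2   60. ]
h4 [493.9  13.4  60. ]
t1 [ 572.2 -135.6   30. ]
t2 [ 580.3 -285.9   30. ]
t3 [ 416.6 -300.    30. ]
t4 [ 400.9 -150.    30. ]
jar [ 767.7 -137.8   75. ]
bowl [775.9 160.6  50. ]
```

View pics/crop1.png

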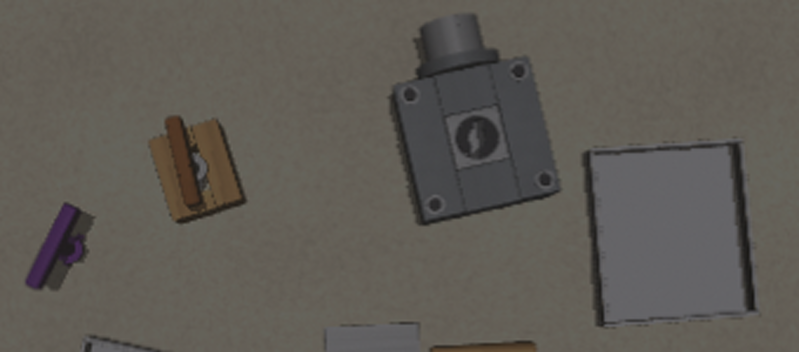

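The crop confirms these: the brown rod in the stand, the head with a slotted bush, and the right-hand tray. Next I'll look at the plug and rod with the wrist camera.

```bash
cat >> h.py <<'E'
from scipy.spatial.transform import Rotation as Ro
def plan(x,y,z,yaw):
    s=read_state(); R=Ro.from_euler('xyz',s['orientation'],degrees=True).as_matrix()
    d=R.T@(np.array([x,y,z])-s['tcp_pos']); sp=-((yaw-s['orientation'][2]+180)%360-180)
    print('t=%.2f'%s['time_s'],'pos',s['tcp_pos'].round(1),s['orientation'].round(2),'F',s['force'].round(1),'T',s['ft_torque'].round(3),'q6',s['qpos'][5].round(1),'w',round(s['grip_width'],1))
    print('tx,ty,tz',d.round(1),'spin',round(sp,1),'rows',round(max(np.linalg.norm(d)/62.5,abs(sp)/10.7),1))
E
python3 - <<'E'
from h import *
s=read_state(); R=Ro.from_euler('xyz',s['orientation'],degrees=True).as_matrix(); P=camera_model('wrist')['pose']
print('cam in tool',(R.T@(P[:3,3]-s['tcp_pos'])).round(1),(R.T@P[:3,:3]).round(2),camera_model('wrist')['fx'])
plan(572,-30,231,-167)
E
```

```text
cam in tool [  72.3   -0.6 -143.3] [[-0.    0.96  0.28]
 [ 1.    0.   -0.  ]
 [-0.    0.28 -0.96]] 349.3471579619052
t=0.10 pos [ 247.8 -518.4  230.6] [-179.91   -0.     25.54] F [-0.1  0.1  0.2] T [-0.001  0.048  0.034] q6 -1.1 w 85.2
tx,ty,tz [ 5.032e+02 -3.009e+02  1.000e-01] spin -167.5 rows 15.7
```

Emit:
carry_out(
  steps=[
    {"tx":503,"ty":-301,"tz":0,"spin":-100,"gripper":1},
    {"tx":503,"ty":-301,"tz":0,"spin":-100,"gripper":1},
    {"tx":503,"ty":-301,"tz":0,"spin":-100,"gripper":1},
    {"tx":503,"ty":-301,"tz":0,"spin":-100,"gripper":1},
    {"tx":503,"ty":-301,"tz":0,"spin":-100,"gripper":1},
    {"tx":503,"ty":-301,"tz":0,"spin":-100,"gripper":1},
    {"tx":503,"ty":-301,"tz":0,"spin":-100,"gripper":1},
    {"tx":503,"ty":-301,"tz":0,"spin":-100,"gripper":1},
    {"tx":503,"ty":-301,"tz":0,"spin":-100,"gripper":1},
    {"tx":503,"ty":-301,"tz":30,"spin":-100,"gripper":1},
  ],
)

```text
time_s: 1.35
tcp_pos: [575.0, -27.4, 202.5]
orientation: [179.7, 0.2, 125.9]
force: [0.1, -0.7, -0.1]
grip_width: 85.4
finger_force: 0.0
```

Emit:
carry_out(
  steps=[
    {"spin":-67.5},
    {"spin":-67.5},
    {"spin":-67.5},
    {"spin":-67.5},
    {"spin":-67.5},
    {"spin":-67.5},
    {"spin":-67.5},
    {"spin":-67.5},
  ],
)

```text
invalid input
```

```bash
python3 - <<'E'
from h import *
plan(572,-30,200,-167)
m,im=snap('wrist','w1',scale=1.4); print(proj(m,[572,-30,60]).round())
E
```

```text
t=1.35 pos [575.  -27.4 202.5] [179.74   0.18 125.88] F [ 0.1 -0.7 -0.1] T [-0.001 -0.011  0.03 ] q6 -39.8 w 85.4
tx,ty,tz [-0.4 -3.9  2.5] spin -67.1 rows 6.3
[280. 191.]
```

View pics/w1.png

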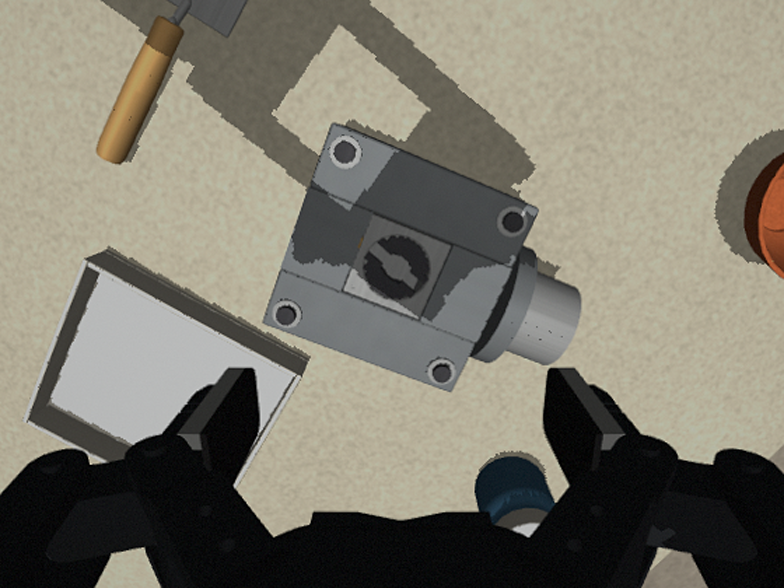

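The wrist picture shows the plug with corners at (372,214), (452,245), (422,318) and (344,288). The slot in the bush runs from upper left to lower right through (397,265). I'll enlarge it to measure the angle.

```bash
python3 - <<'E'
from h import *
save(np.load('pics/w1.npy'),'crop2',(235,145,335,235),6.6)
E
```

```text
(no output)
```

View pics/crop2.png

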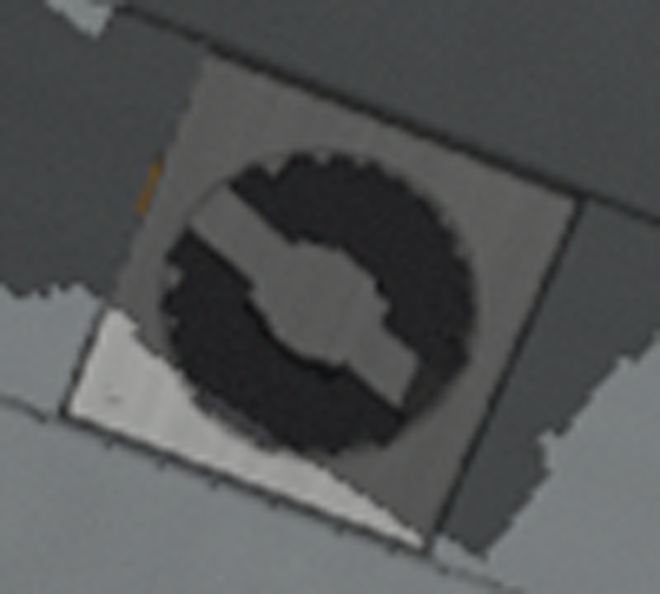

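Emit:
carry_out(
  steps=[
    {"tx":0,"ty":0,"tz":0,"spin":-67.5,"gripper":1},
    {"tx":0,"ty":0,"tz":0,"spin":-67.5,"gripper":1},
    {"tx":0,"ty":0,"tz":0,"spin":-67.5,"gripper":1},
    {"tx":0,"ty":0,"tz":0,"spin":-67.5,"gripper":1},
    {"tx":0,"ty":0,"tz":0,"spin":-67.5,"gripper":1},
    {"tx":0,"ty":0,"tz":0,"spin":-67.5,"gripper":1},
    {"tx":0,"ty":0,"tz":0,"spin":-67.5,"gripper":1},
  ],
)

```text
time_s: 2.28
tcp_pos: [571.4, -30.9, 201.1]
orientation: [180.0, -0.1, -166.9]
force: [-0.3, -0.1, -0.4]
grip_width: 85.4
finger_force: 0.0
```

```bash
python3 - <<'E'
from h import *
plan(525,226,200,-167)
E
```

```text
t=2.27 pos [571.4 -30.9 201.1] [ 1.7999e+02 -7.0000e-02 -1.6687e+02] F [-0.3 -0.1 -0.4] T [-0.03  -0.016  0.024] q6 -107.4 w 85.4
tx,ty,tz [-13.2 260.7   1.1] spin 0.1 rows 4.2
```

Emit:
carry_out(
  steps=[
    {"tx":-13,"ty":261,"tz":1,"spin":0,"gripper":1},
    {"tx":-13,"ty":261,"tz":1,"spin":0,"gripper":1},
    {"tx":-13,"ty":261,"tz":1,"spin":0,"gripper":1},
    {"tx":-13,"ty":261,"tz":1,"spin":0,"gripper":1},
    {"tx":-13,"ty":261,"tz":1,"spin":0,"gripper":1},
    {"tx":-13,"ty":261,"tz":1,"spin":0,"gripper":1},
  ],
)

```text
time_s: 3.02
tcp_pos: [525.5, 226.6, 200.0]
orientation: [-179.9, -0.1, -166.9]
force: [-0.9, -0.6, -0.2]
grip_width: 85.7
finger_force: 0.0
```

```bash
python3 - <<'E'
from h import *
s=read_state()
T=np.eye(4);T[:3,:3]=Ro.from_euler('xyz',s['orientation'],degrees=True).as_matrix();T[:3,3]=s['tcp_pos']
m=camera_model('wrist'); C=np.linalg.inv(T)@m['pose']
T[:3,:3]=Ro.from_euler('xyz',[179.74,.18,125.88],degrees=True).as_matrix();T[:3,3]=[575,-27.4,202.5]
m1=dict(m,pose=T@C)
f=lambda a,z=60:unproj(m1,235+a[0]/6.6,145+a[1]/6.6,z)
for a,b in [((232,188),(418,350)),((190,230),(402,408))]:
    d=f(b)-f(a); print('slot',np.degrees(np.arctan2(d[1],d[0])).round(1),f(a).round(1),f(b).round(1))
c=[f(p) for p in [(205,47),(580,198),(430,550),(65,412)]]
print('corners',np.round(c,1),'centre',np.mean(c,0).round(1),'len',[np.linalg.norm(c[i]-c[i-1]).round(1) for i in range(4)])
for i,j in((0,1),(3,2)):
    d=c[j]-c[i];print('plug yaw',np.degrees(np.arctan2(d[1],d[0])).round(1))
print('bush ctr',f((318,303)).round(1))
m,im=snap('wrist','w2',scale=1.4); plan(539,229,150,-167); print(proj(m,[539,229,115]))
E
```

```text
slot -6.0 [557.3 -23.4  60. ] [588.8 -26.7  60. ]
slot -5.2 [556.1 -30.9  60. ] [591.8 -34.2  60. ]
corners [[544.3 -10.8  60. ]
 [593.6   1.3  60. ]
 [606.4 -47.8  60. ]
 [556.7 -60.2  60. ]] centre [575.2 -29.4  60. ] len [np.float64(50.9), np.float64(50.7), np.float64(50.7), np.float64(51.2)]
plug yaw 13.8
plug yaw 14.0
bush ctr [574.8 -29.2  60. ]
t=3.08 pos [525.8 225.7 200.1] [-1.7994e+02 -4.0000e-02 -1.6698e+02] F [-0.9 -0.1  0.4] T [ 0.023 -0.012  0.013] q6 -80.9 w 85.5
tx,ty,tz [-13.7   0.3  50.1] spin 0.0 rows 0.8
[284.31537952 229.1176372 ]
```

View pics/w2.png

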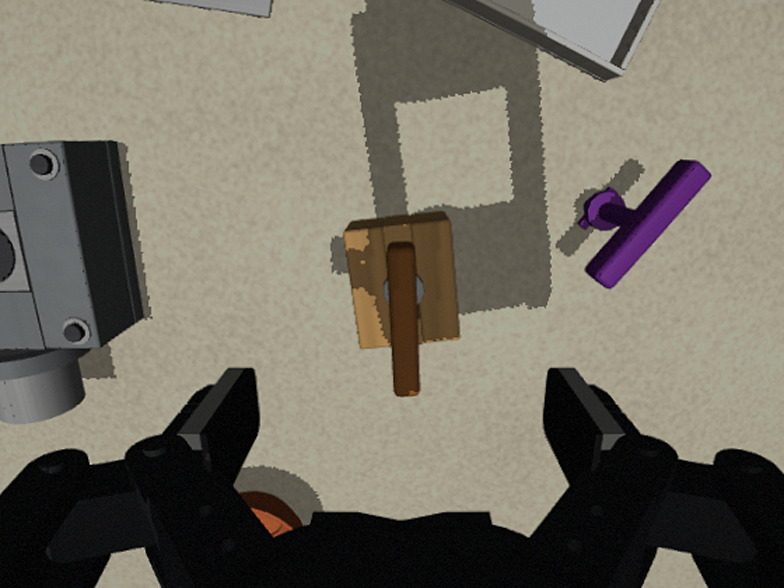

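The wrist view shows the brown bar's top face running from about (401,249) to (407,393), nearly lined up with the tool. The purple rod is off to the right.

```bash
python3 - <<'E'
from h import *
m=camera_model('wrist')
a=unproj(m,401.5/1.4,249/1.4,115);b=unproj(m,407/1.4,394/1.4,115);d=b-a
print(a,b,np.linalg.norm(d),np.degrees(np.arctan2(d[1],d[0])),(a+b)/2)
print('shoulder edges z53',unproj(m,383/1.4,291/1.4,53),unproj(m,424/1.4,291/1.4,53))
c=(a+b)/2; plan(c[0],c[1],86,np.degrees(np.arctan2(d[1],d[0]))-180)
E
```

```text
[503.51946815 221.58996436 115.        ] [577.95248504 241.76681305 115.        ] 77.11925327777232 15.166909157825184 [540.7359766 231.6783887 115.       ]
shoulder edges z53 [544.72414102 219.36040416  53.        ] [538.98927877 244.14400981  53.        ]
t=3.08 pos [525.8 225.7 200.1] [-1.7994e+02 -4.0000e-02 -1.6698e+02] F [-0.9 -0.1  0.4] T [ 0.023 -0.012  0.013] q6 -80.9 w 85.5
tx,ty,tz [-16.    2.6 114.1] spin -2.1 rows 1.8
```

Emit:
carry_out(
  steps=[
    {"tx":-16,"ty":2.6,"tz":57,"spin":-2,"gripper":1},
    {"tx":-16,"ty":2.6,"tz":100,"spin":-2,"gripper":1},
    {"tx":-16,"ty":2.6,"tz":114,"spin":-2,"gripper":1},
    {"tx":-16,"ty":2.6,"tz":114,"spin":-2,"gripper":0.35},
    {"tx":-16,"ty":2.6,"tz":114,"spin":-2,"gripper":0.35},
    {"tx":-16,"ty":2.6,"tz":114,"spin":-2,"gripper":0.0},
    {"tx":-16,"ty":2.6,"tz":114,"spin":-2,"gripper":0.0},
    {"tx":-16,"ty":2.6,"tz":114,"spin":-2,"gripper":0.0},
    {"tx":-16,"ty":2.6,"tz":114,"spin":-2,"gripper":0.0},
  ],
  newtons=30,
)

```text
time_s: 4.2
tcp_pos: [541.3, 233.3, 87.3]
orientation: [180.0, 0.1, -165.0]
force: [0.2, -0.5, 5.6]
grip_width: 13.4
finger_force: 36.5
```

```bash
python3 - <<'E'
from h import *
plan(540,231,86,-165)
E
```

```text
t=4.20 pos [541.3 233.3  87.3] [ 1.7999e+02  1.1000e-01 -1.6495e+02] F [ 0.2 -0.5  5.6] T [-0.057  0.127  0.011] q6 -82.8 w 13.4
tx,ty,tz [ 1.9 -1.8  1.3] spin 0.0 rows 0.0
```

Emit:
carry_out(
  steps=[
    {"tx":0,"ty":0,"tz":0,"spin":0,"gripper":0},
    {"tx":0,"ty":0,"tz":0,"spin":0,"gripper":0},
    {"tx":0,"ty":0,"tz":-20,"spin":0,"gripper":0},
    {"tx":0,"ty":0,"tz":-50,"spin":0,"gripper":0},
    {"tx":0,"ty":0,"tz":-90,"spin":0,"gripper":0},
    {"tx":0,"ty":0,"tz":-90,"spin":0,"gripper":0},
    {"tx":0,"ty":0,"tz":-90,"spin":0,"gripper":0},
  ],
  newtons=80,
)

```text
time_s: 5.08
tcp_pos: [539.9, 232.7, 175.1]
orientation: [-180.0, -0.1, -165.0]
force: [0.6, 0.1, -1.6]
grip_width: 12.8
finger_force: 78.2
```

```bash
python3 - <<'E'
from h import *
plan(575,-29.4,160,174.4)
m,im=snap('wrist','w3'); save(im,'w3',(180,120,400,300),3.3)
s=read_state()
# predicted bar end projections if bar centred in grip
R=Ro.from_euler('xyz',s['orientation'],degrees=True).as_matrix()
for x in(40,-40): 
  for y in (-7,7): print(x,y,((proj(m,s['tcp_pos']+R@[x,y,-29])-[180,120])*3.3).round(1))
E
```

```text
t=5.08 pos [539.9 232.7 175.1] [-1.7998e+02 -1.3000e-01 -1.6495e+02] F [ 0.6  0.1 -1.6] T [0.08  0.084 0.022] q6 -82.8 w 12.8
tx,ty,tz [  34.1 -262.2   15.3] spin 20.6 rows 4.2
40 -7 [275.3 251.3]
40 7 [411.2 251.3]
-40 -7 [288.6 870. ]
-40 7 [400.6 870.1]
```

View pics/w3.png

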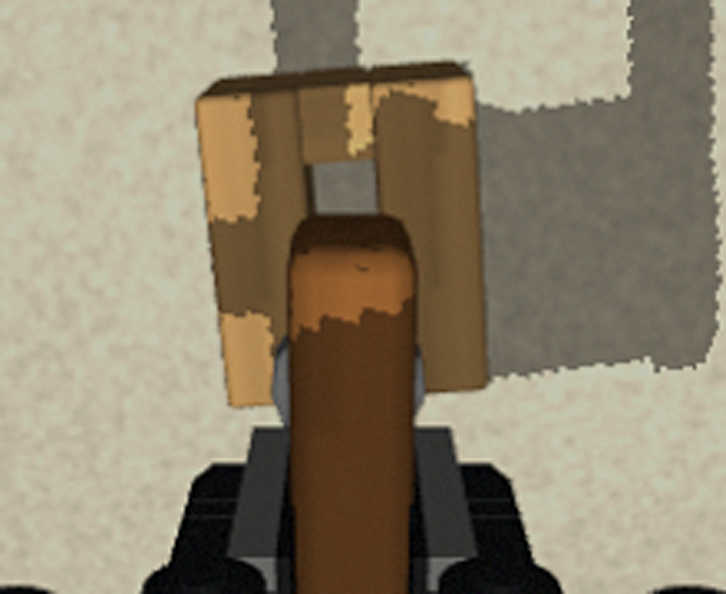

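The near end of the bar is at (352,250) in the crop, against a predicted (343,251). So the rod is centred and aligned in the grip, and the camera has about 1 mm of sideways bias. Next I go over the plug.

```bash
python3 - <<'E'
from h import *
plan(574.4,-29.9,140,174.4)
E
```

```text
t=5.12 pos [539.6 232.6 174.6] [-179.97   -0.2  -164.95] F [-0.8 -0.  -2.1] T [ 0.036  0.006 -0.033] q6 -82.8 w 12.6
tx,ty,tz [  34.5 -262.5   34.8] spin 20.6 rows 4.3
```

Emit:
carry_out(
  steps=[
    {"tx":34.5,"ty":-262.5,"tz":0,"spin":20.6,"gripper":0},
    {"tx":34.5,"ty":-262.5,"tz":0,"spin":20.6,"gripper":0},
    {"tx":34.5,"ty":-262.5,"tz":0,"spin":20.6,"gripper":0},
    {"tx":34.5,"ty":-262.5,"tz":0,"spin":20.6,"gripper":0},
    {"tx":34.5,"ty":-262.5,"tz":0,"spin":20.6,"gripper":0},
    {"tx":34.5,"ty":-262.5,"tz":0,"spin":20.6,"gripper":0},
    {"tx":34.5,"ty":-262.5,"tz":34,"spin":20.6,"gripper":0},
    {"tx":34.5,"ty":-262.5,"tz":34,"spin":20.6,"gripper":0},
    {"tx":34.5,"ty":-262.5,"tz":34,"spin":20.6,"gripper":0},
  ],
)

```text
time_s: 6.25
tcp_pos: [575.8, -28.2, 142.8]
orientation: [180.0, 0.0, 174.5]
force: [0.4, 0.1, -0.2]
grip_width: 13.0
finger_force: 78.6
```

```bash
python3 - <<'E'
from h import *
plan(574.4,-29.9,124,174.4)
m,im=snap('top','t2'); save(im,'t2',(220,120,380,260),4.5); print(((proj(m,[574.4,-29.9,60])-[220,120])*4.5))
E
```

```text
t=6.25 pos [575.8 -28.2 142.8] [1.7999e+02 2.0000e-02 1.7454e+02] F [ 0.4  0.1 -0.2] T [ 0.047  0.014 -0.01 ] q6 -88.5 w 13.0
tx,ty,tz [ 1.3 -1.8 18.8] spin 0.1 rows 0.3
[371.94694705 348.87447383]
```

Emit:
carry_out(
  steps=[
    {"tx":0,"ty":0,"tz":5,"spin":0,"gripper":0},
    {"tx":0,"ty":0,"tz":5,"spin":0,"gripper":0},
    {"tx":0,"ty":0,"tz":5,"spin":0,"gripper":0},
  ],
)

```text
time_s: 6.68
tcp_pos: [575.6, -29.5, 137.5]
orientation: [-180.0, 0.0, 174.4]
force: [0.9, -0.4, -0.3]
grip_width: 12.5
finger_force: 78.6
```

```bash
python3 - <<'E'
from h import *
plan(574.4,-29.9,124,174.4)
E
```

```text
t=6.67 pos [575.6 -29.5 137.5] [-1.8000e+02  2.0000e-02  1.7444e+02] F [ 0.9 -0.4 -0.3] T [-0.003  0.048 -0.022] q6 -88.5 w 12.5
tx,ty,tz [ 1.2 -0.5 13.5] spin 0.0 rows 0.2
```

Emit:
carry_out(
  steps=[
    {"tx":1,"ty":-0.5,"tz":8,"spin":0,"gripper":0},
    {"tx":1,"ty":-0.5,"tz":13,"spin":0,"gripper":0},
    {"tx":1,"ty":-0.5,"tz":16,"spin":0,"gripper":0},
    {"tx":1,"ty":-0.5,"tz":18,"spin":0,"gripper":0},
    {"tx":1,"ty":-0.5,"tz":19,"spin":0,"gripper":0},
    {"tx":1,"ty":-0.5,"tz":19,"spin":0,"gripper":0},
  ],
)

```text
time_s: 7.42
tcp_pos: [574.6, -29.9, 118.4]
orientation: [-180.0, 0.0, 174.4]
force: [0.8, 0.7, -1.5]
grip_width: 12.9
finger_force: 78.6
```

```bash
python3 - <<'E'
from h import *
plan(574.4,-29.9,102,174.4)
E
```

```text
t=7.42 pos [574.6 -29.9 118.4] [-1.8000e+02  1.0000e-02  1.7445e+02] F [ 0.8  0.7 -1.5] T [ 0.023 -0.008 -0.007] q6 -88.6 w 12.9
tx,ty,tz [ 0.2 -0.1 16.4] spin 0.0 rows 0.3
```

Emit:
carry_out(
  steps=[
    {"tx":0,"ty":0,"tz":2,"spin":0,"gripper":0},
    {"tx":0,"ty":0,"tz":4,"spin":0,"gripper":0},
    {"tx":0,"ty":0,"tz":5.5,"spin":0,"gripper":0},
    {"tx":0,"ty":0,"tz":7,"spin":0,"gripper":0},
    {"tx":0,"ty":0,"tz":7,"spin":0,"gripper":0},
  ],
)

```text
time_s: 8.05
tcp_pos: [574.5, -29.5, 111.0]
orientation: [180.0, -0.0, 174.4]
force: [0.2, 2.3, -1.0]
grip_width: 12.7
finger_force: 78.6
```

```bash
python3 - <<'E'
from h import *
plan(574.4,-29.9,102,174.4)
E
```

```text
t=8.05 pos [574.5 -29.5 111. ] [ 1.7996e+02 -1.0000e-02  1.7443e+02] F [ 0.2  2.3 -1. ] T [ 0.512 -0.18  -0.068] q6 -88.6 w 12.7
tx,ty,tz [ 0.1 -0.5  9. ] spin 0.0 rows 0.1
```

Emit:
carry_out(
  steps=[
    {"tx":0,"ty":0.4,"tz":1.5,"spin":0,"gripper":0},
    {"tx":0,"ty":0.4,"tz":3,"spin":0,"gripper":0},
    {"tx":0,"ty":0.4,"tz":4.5,"spin":0,"gripper":0},
    {"tx":0,"ty":0.4,"tz":6,"spin":0,"gripper":0},
    {"tx":0,"ty":0.4,"tz":6,"spin":0,"gripper":0},
  ],
)

```text
time_s: 8.68
tcp_pos: [574.3, -29.9, 105.0]
orientation: [-179.9, -0.0, 174.5]
force: [0.5, 0.6, -1.7]
grip_width: 12.8
finger_force: 78.6
```

```bash
python3 - <<'E'
from h import *
plan(574.4,-29.9,102,174.4)
E
```

```text
t=8.68 pos [574.3 -29.9 105. ] [-1.7994e+02 -3.0000e-02  1.7447e+02] F [ 0.5  0.6 -1.7] T [ 0.031 -0.007  0.069] q6 -88.5 w 12.8
tx,ty,tz [-0.1  0.   3. ] spin 0.1 rows 0.0
```

Going in freely. I continue until the shoulder touches.

Emit:
carry_out(
  steps=[
    {"tx":0,"ty":0,"tz":1,"spin":0,"gripper":0},
    {"tx":0,"ty":0,"tz":2,"spin":0,"gripper":0},
    {"tx":0,"ty":0,"tz":3,"spin":0,"gripper":0},
    {"tx":0,"ty":0,"tz":3,"spin":0,"gripper":0},
  ],
)

```text
time_s: 9.18
tcp_pos: [574.6, -29.6, 102.5]
orientation: [-180.0, 0.0, 174.5]
force: [-0.2, 0.2, 1.0]
grip_width: 12.7
finger_force: 78.9
```

```bash
python3 - <<'E'
from h import *
plan(574.4,-29.9,102,174.4)
E
```

```text
t=9.18 pos [574.6 -29.6 102.5] [-1.7998e+02  1.0000e-02  1.7445e+02] F [-0.2  0.2  1. ] T [-0.039  0.155  0.017] q6 -88.5 w 12.7
tx,ty,tz [ 0.2 -0.3  0.5] spin 0.1 rows 0.0
```

Emit:
carry_out(
  steps=[
    {"tx":0,"ty":0,"tz":0.8,"spin":0,"gripper":0},
    {"tx":0,"ty":0,"tz":0.8,"spin":6,"gripper":0},
    {"tx":0,"ty":0,"tz":0.8,"spin":12,"gripper":0},
    {"tx":0,"ty":0,"tz":0.8,"spin":18,"gripper":0},
    {"tx":0,"ty":0,"tz":0.8,"spin":24,"gripper":0},
    {"tx":0,"ty":0,"tz":0.8,"spin":30,"gripper":0},
    {"tx":0,"ty":0,"tz":0.8,"spin":36,"gripper":0},
    {"tx":0,"ty":0,"tz":0.8,"spin":42,"gripper":0},
    {"tx":0,"ty":0,"tz":0.8,"spin":42,"gripper":0},
  ],
)

```text
time_s: 10.3
tcp_pos: [575.2, -29.3, 102.3]
orientation: [179.9, 0.1, 132.5]
force: [0.1, -0.4, 5.9]
grip_width: 12.8
finger_force: 79.5
```

```bash
python3 - <<'E'
from h import *
plan(574.4,-29.9,102,174.4)
E
```

```text
t=10.30 pos [575.2 -29.3 102.3] [1.7992e+02 7.0000e-02 1.3251e+02] F [ 0.1 -0.4  5.9] T [0.191 0.149 0.047] q6 -46.6 w 12.8
tx,ty,tz [ 0.1 -1.   0.3] spin -41.9 rows 3.9
```

Emit:
carry_out(
  steps=[
    {"tx":0,"ty":0,"tz":0,"spin":4,"gripper":0},
    {"tx":0,"ty":0,"tz":0,"spin":8,"gripper":0},
    {"tx":0,"ty":0,"tz":0,"spin":12,"gripper":0},
    {"tx":0,"ty":0,"tz":0,"spin":15,"gripper":0},
    {"tx":0,"ty":0,"tz":0,"spin":15,"gripper":0},
  ],
)

```text
time_s: 10.92
tcp_pos: [574.8, -29.6, 102.3]
orientation: [180.0, 0.0, 117.6]
force: [-1.5, 0.6, 5.5]
grip_width: 12.7
finger_force: 79.8
```

```bash
python3 - <<'E'
from h import *
plan(574.4,-29.9,102,132.5)
E
```

```text
t=10.93 pos [574.8 -29.6 102.3] [1.7997e+02 5.0000e-02 1.1757e+02] F [-1.5  0.6  5.5] T [-0.003  0.294  0.093] q6 -31.6 w 12.7
tx,ty,tz [-0.1 -0.5  0.3] spin -14.9 rows 1.4
```

Emit:
carry_out(
  steps=[
    {"tx":0,"ty":0,"tz":0,"spin":2,"gripper":0},
    {"tx":0,"ty":0,"tz":0,"spin":4,"gripper":0},
    {"tx":0,"ty":0,"tz":0,"spin":4,"gripper":0},
  ],
)

```text
time_s: 11.3
tcp_pos: [574.7, -29.7, 102.3]
orientation: [180.0, 0.1, 113.6]
force: [-2.2, -0.7, 6.1]
grip_width: 12.5
finger_force: 79.8
```

```bash
python3 - <<'E'
from h import *
plan(574.4,-29.9,102,117.6)
E
```

```text
t=11.30 pos [574.7 -29.7 102.3] [1.7997e+02 6.0000e-02 1.1360e+02] F [-2.2 -0.7  6.1] T [-0.006  0.298  0.128] q6 -27.7 w 12.5
tx,ty,tz [-0.1 -0.4  0.3] spin -4.0 rows 0.4
```

Emit:
carry_out(
  steps=[
    {"tx":0,"ty":0,"tz":0,"spin":2,"gripper":0},
    {"tx":0,"ty":0,"tz":0,"spin":4,"gripper":0},
    {"tx":0,"ty":0,"tz":0,"spin":4,"gripper":0},
  ],
)

```text
time_s: 11.68
tcp_pos: [574.7, -29.7, 102.3]
orientation: [180.0, 0.1, 109.6]
force: [-1.9, -0.0, 5.9]
grip_width: 12.8
finger_force: 79.9
```

```bash
python3 - <<'E'
from h import *
plan(574.4,-29.9,102,113.6)
E
```

```text
t=11.68 pos [574.7 -29.7 102.3] [1.7997e+02 7.0000e-02 1.0963e+02] F [-1.9 -0.   5.9] T [-0.057  0.263  0.325] q6 -23.7 w 12.8
tx,ty,tz [-0.  -0.4  0.3] spin -4.0 rows 0.4
```

Tight: 0.33 N m at about 65° past the slot. Now I draw the plug straight up.

Emit:
carry_out(
  steps=[
    {"tx":0,"ty":0,"tz":-2,"spin":0,"gripper":0},
    {"tx":0,"ty":0,"tz":-4,"spin":0,"gripper":0},
    {"tx":0,"ty":0,"tz":-6,"spin":0,"gripper":0},
    {"tx":0,"ty":0,"tz":-8,"spin":0,"gripper":0},
    {"tx":0,"ty":0,"tz":-10,"spin":0,"gripper":0},
    {"tx":0,"ty":0,"tz":-12,"spin":0,"gripper":0},
  ],
  newtons=90,
)

```text
time_s: 12.42
tcp_pos: [573.9, -29.4, 113.3]
orientation: [-179.9, -0.0, 109.4]
force: [1.4, 0.2, -16.4]
grip_width: 12.3
finger_force: 87.9
```

```bash
python3 - <<'E'
from h import *
plan(574.7,-29.7,102,109.6)
E
```

```text
t=12.43 pos [573.9 -29.4 113.3] [-1.7991e+02 -4.0000e-02  1.0944e+02] F [  1.4   0.2 -16.4] T [ 0.032 -0.447  0.016] q6 -23.5 w 12.3
tx,ty,tz [-0.5  0.7 11.3] spin -0.2 rows 0.2
```

Emit:
carry_out(
  steps=[
    {"tx":-0.3,"ty":0.2,"tz":-4,"spin":0,"gripper":0},
    {"tx":-0.3,"ty":0.2,"tz":-8,"spin":0,"gripper":0},
    {"tx":-0.3,"ty":0.2,"tz":-12,"spin":0,"gripper":0},
    {"tx":-0.3,"ty":0.2,"tz":-16,"spin":0,"gripper":0},
    {"tx":-0.3,"ty":0.2,"tz":-20,"spin":0,"gripper":0},
    {"tx":-0.3,"ty":0.2,"tz":-24,"spin":0,"gripper":0},
    {"tx":-0.3,"ty":0.2,"tz":-28,"spin":0,"gripper":0},
    {"tx":-0.3,"ty":0.2,"tz":-32,"spin":0,"gripper":0},
    {"tx":-0.3,"ty":0.2,"tz":-36,"spin":0,"gripper":0},
    {"tx":-0.3,"ty":0.2,"tz":-42,"spin":0,"gripper":0},
  ],
)

```text
time_s: 13.68
tcp_pos: [574.7, -29.7, 155.6]
orientation: [-180.0, -0.0, 109.4]
force: [0.1, -0.1, -4.6]
grip_width: 12.6
finger_force: 89.8
```

Emit:
carry_out(
  steps=[
    {"tx":0,"ty":0,"tz":-8,"spin":0,"gripper":0},
    {"tx":0,"ty":0,"tz":-16,"spin":0,"gripper":0},
    {"tx":0,"ty":0,"tz":-28,"spin":0,"gripper":0},
    {"tx":0,"ty":0,"tz":-30,"spin":0,"gripper":0},
    {"tx":0,"ty":0,"tz":-30,"spin":0,"gripper":0},
  ],
)

```text
time_s: 14.3
tcp_pos: [574.8, -29.7, 185.7]
orientation: [180.0, 0.0, 109.4]
force: [-1.0, 0.6, -4.7]
grip_width: 12.6
finger_force: 89.9
```

```bash
python3 - <<'E'
from h import *
m=camera_model('top')
c=np.mean([unproj(m,u/1.4,v/1.4,30) for u,v in [(488,282),(580,279),(590,381),(497,390)]],0); print(c)
plan(c[0],c[1],180,109.6)
m2,im=snap('scene','sc2'); save(im,'sc2',(180,130,380,330),3)
E
```

```text
[ 492.48871002 -217.8809084    30.        ]
t=14.30 pos [574.8 -29.7 185.7] [1.7998e+02 1.0000e-02 1.0944e+02] F [-1.   0.6 -4.7] T [ 0.019  0.046 -0.013] q6 -23.5 w 12.6
tx,ty,tz [-150.  -140.3    5.7] spin -0.2 rows 3.3
```

View pics/sc2.png

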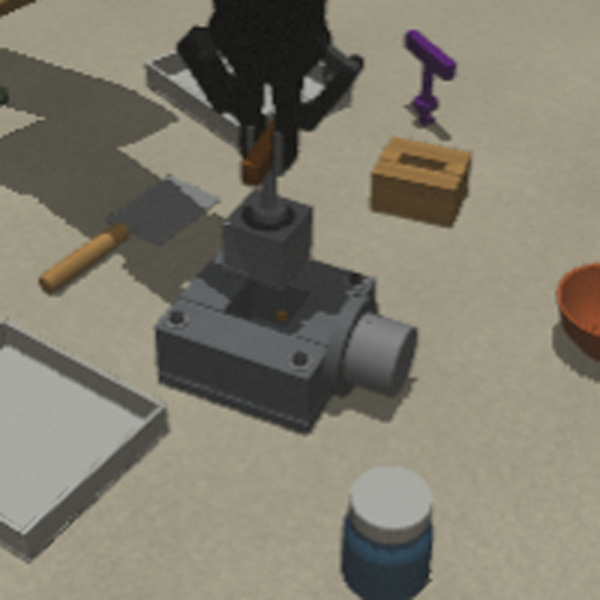

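The plug hangs from the puller, clear of the bore, with its base at crop (265,275). The right-hand tray is empty. I carry the plug across.

Emit:
carry_out(
  steps=[
    {"tx":-25,"ty":-23,"tz":0,"spin":0,"gripper":0},
    {"tx":-60,"ty":-56,"tz":0,"spin":0,"gripper":0},
    {"tx":-100,"ty":-94,"tz":0,"spin":0,"gripper":0},
    {"tx":-135,"ty":-126,"tz":0,"spin":0,"gripper":0},
    {"tx":-150,"ty":-140,"tz":0,"spin":0,"gripper":0},
    {"tx":-150,"ty":-140,"tz":30,"spin":0,"gripper":0},
    {"tx":-150,"ty":-140,"tz":60,"spin":0,"gripper":0},
    {"tx":-150,"ty":-140,"tz":80,"spin":0,"gripper":0},
    {"tx":-150,"ty":-140,"tz":84,"spin":0,"gripper":0},
    {"tx":-150,"ty":-140,"tz":84,"spin":0,"gripper":0},
  ],
)

```text
time_s: 15.6
tcp_pos: [493.1, -217.8, 101.7]
orientation: [180.0, 0.0, 109.4]
force: [0.1, -0.2, -4.5]
grip_width: 12.5
finger_force: 89.8
```

```bash
python3 - <<'E'
from h import *
plan(492.5,-217.9,92.5,109.4)
E
```

```text
t=15.60 pos [ 493.1 -217.8  101.7] [1.7999e+02 2.0000e-02 1.0945e+02] F [ 0.1 -0.2 -4.5] T [-0.     0.005  0.04 ] q6 -44.5 w 12.5
tx,ty,tz [ 0.1 -0.5  9.2] spin 0.0 rows 0.1
```

Emit:
carry_out(
  steps=[
    {"tx":0,"ty":0,"tz":2.5,"spin":0,"gripper":0},
    {"tx":0,"ty":0,"tz":5,"spin":0,"gripper":0},
    {"tx":0,"ty":0,"tz":6.5,"spin":0,"gripper":0},
    {"tx":0,"ty":0,"tz":8,"spin":0,"gripper":0},
    {"tx":0,"ty":0,"tz":8.5,"spin":0,"gripper":0},
    {"tx":0,"ty":0,"tz":8.5,"spin":0,"gripper":0},
  ],
)

```text
time_s: 16.35
tcp_pos: [492.8, -217.7, 93.0]
orientation: [-180.0, 0.0, 109.4]
force: [0.5, -0.3, -3.9]
grip_width: 12.6
finger_force: 89.8
```

Emit:
carry_out(
  steps=[
    {"tx":0,"ty":0,"tz":0.5,"spin":0,"gripper":0},
    {"tx":0,"ty":0,"tz":1,"spin":0,"gripper":0},
    {"tx":0,"ty":0,"tz":1,"spin":0,"gripper":0},
  ],
)

```text
time_s: 16.73
tcp_pos: [492.8, -217.8, 92.5]
orientation: [180.0, 0.0, 109.4]
force: [-2.0, 0.1, 1.3]
grip_width: 12.2
finger_force: 90.6
```

Emit:
carry_out(
  steps=[
    {"tx":0,"ty":0,"tz":0,"spin":0,"gripper":0},
    {"tx":0,"ty":0,"tz":0,"spin":0,"gripper":0.25},
    {"tx":0,"ty":0,"tz":0,"spin":0,"gripper":0.5},
    {"tx":0,"ty":0,"tz":0,"spin":0,"gripper":0.6},
    {"tx":0,"ty":0,"tz":0,"spin":0,"gripper":0.6},
    {"tx":0,"ty":0,"tz":-20,"spin":0,"gripper":0.6},
    {"tx":0,"ty":0,"tz":-60,"spin":0,"gripper":0.6},
    {"tx":0,"ty":0,"tz":-110,"spin":0,"gripper":0.6},
    {"tx":0,"ty":0,"tz":-110,"spin":0,"gripper":0.6},
    {"tx":0,"ty":0,"tz":-110,"spin":0,"gripper":0.6},
  ],
  newtons=20,
)

```text
time_s: 17.98
tcp_pos: [492.3, -217.5, 201.5]
orientation: [-180.0, -0.0, 109.4]
force: [-0.3, 1.2, -0.9]
grip_width: 51.5
finger_force: 0.0
```

```bash
python3 - <<'E'
from h import *
plan(492.5,-217.9,92.5,109.4)
m2,im=snap('scene','sc3',scale=1.4)
E
```

```text
t=17.98 pos [ 492.3 -217.5  201.5] [-1.7996e+02 -3.0000e-02  1.0944e+02] F [-0.3  1.2 -0.9] T [-0.008 -0.019 -0.073] q6 -44.5 w 51.5
tx,ty,tz [-5.00e-01  1.00e-01  1.09e+02] spin 0.0 rows 1.7
```

View pics/sc3.png

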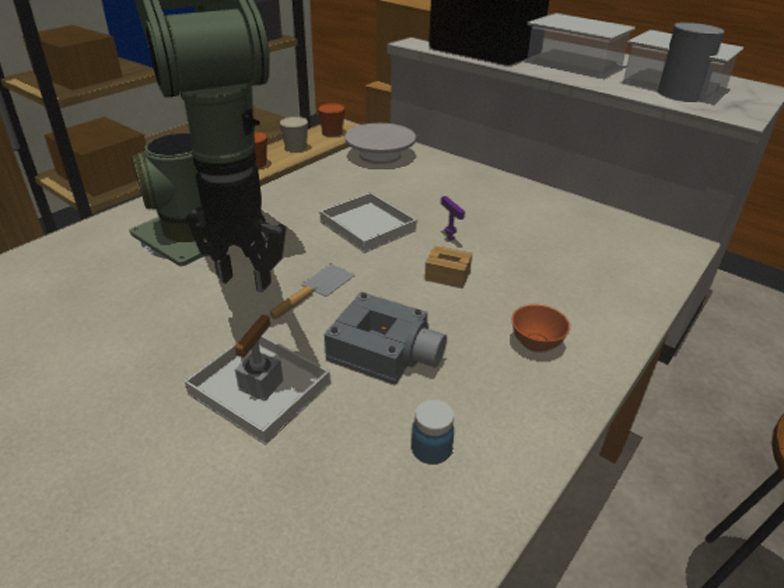

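The plug stands upright in the tray at (258,380) with the puller still in it. The gripper is clear and everything else is where it was.

```bash
python3 -c "
from plant import *
print(hand_in())"
```

```text
the job is handed in; nothing more can be done
None
```

The plug is out of the head and standing upright in the right-hand tray with the puller still screwed in, and I handed the job in at about 18 s with the gripper clear and everything else where it was.

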